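# Clear the marble gate and engage its drive gear

## Robot

A 7-joint arm with a two-finger parallel gripper is mounted at the origin on the work surface. World frame = base frame: x ahead of the robot, y to its left, z up, the work surface at z = 0. Lengths are in mm, angles in rad, forces in N, time in s.
With the tool pointing down it reaches from about 400 to 850 mm from the base axis. Payload 10.4 kg.
Tool frame: the origin (TCP) lies at the very end of the fingers, on their centre line; the grasp point (between the pads) lies 19 mm behind it; x points along the fingers, z is the direction in which the jaws open and shut, and the axes are right-handed (so a half turn about x gives the same grasp; the last joint's range is limited). The gripper opens to 85 mm and grips with 20 to 120 N. Pads are 22 mm wide; open, the fingers measure 114 mm over their backs; the gripper's body (76 mm by 85 mm) begins 54 mm behind the grasp point. The pads swing forward as they close: fully open they stand 13 mm farther back than shut.
Start: joints at [-1.215, 0.332, -0.065, 1.46, 0.022, 1.35, -0.088], TCP at [231.117, 580.72, 231.338] pointing down, gripper open.
Joint ranges: [-2.6, 2.6], [-0.5, 2.12], [-1.47, 1.34], [0.16, 2.42], [-1.27, 4.41], [0.06, 2.06], [-2.6, 2.6]. Speed limits (rad/s): [2.22, 2.22, 2.79, 2.79, 3.14, 3.14, 3.14].

## Interface

Orientations are given as a rotation vector (axis times angle).
In Python, from station import * gives the robot as it stands.
- The arm moves only by the tool arm_command, never from a script. Its argument "increments" is a list of rows, each a list of 2 entries, a list of its own where there are three numbers: the shift along the tool's x, y, z as a fraction of full scale, then the turn about the tool's x as a fraction of full scale. In form: [[[tx, ty, tz], turn], ...]. A call has 1 to 20 rows; each row is the pose to reach, as a shift and turn from the pose commanded when the call began, along the tool's axes at that moment; what a row does not reach only later rows make up. Full scale, the value 1, is 150 mm for a shift and 60 degrees for a turn. A row lasts 1/12 s, in which the tool goes at most 41.7 mm and 7.16 degrees, less where a joint would pass 70% of its speed; a pose out of reach is approached as far as the arm can. A call with a number of a shift or a turn outside -1 to 1 is refused whole. A call with a gripper value outside its range is refused whole. "jaw" is the gripper's target within -1 to 1 (fully open at 1, half-way at 0, shut at -1), set as the call begins (left out, the last holds). The fingers move at their own pace and stop on an object; "grip_force" is the grip in N (left out, the last holds). Time passes only in rows, so rows that repeat a pose let the fingers close. It gives the time, the measured TCP pose, the force and the opening at its end, in the units of the state.
- get_state(): the state, without advancing time (a new reading comes with each control period).
- camera(name): name is "side" or "top" or "wrist"; returns the picture (420x560x3 uint8, red, green, blue); there is no depth.
- camera_info(name): a dict with "intrinsics" (3x3 intrinsics, pixels), "R" (3x3) and "t" (3): a world point X has camera coordinates R X + t; the wrist camera has in their place "tool_from_camera" (4x4, takes a point from camera to tool coordinates, whose origin is the TCP and whose axes are the tool frame's). Camera axes: x right, y down, z forward; pixel columns grow to the right and rows downward; lengths in mm; the calibration is good to about 2 mm. A picture is of the moment at which its call begins: read the wrist's pose just before it. camera_info takes no time and is no camera call.
- finish_job(): hands the job in, once; it reports no verdict.
The state is a dict: "t": time; "q": joint angles; "joint_vel": joint speeds; "joint_torque": joint torques, N m; "position": TCP position; "ee_rot": TCP orientation; "wrist_force": force on the tool from outside, world axes, zero at the start; "torque": the same for the moment, N m; "finger_gap": opening from 0.0 (shut) to 1.0 (fully open).
Only numpy, scipy, OpenCV 4.12 (cv2) and the standard library are available. Lean on these libraries where they do the work, as an engineer would, in place of code of your own. Each camera call takes 0.05 s, during which the arm holds its last target. There are 200 camera calls.

## Task

Get the marble sorter ready to run: push its red spring pedal down to the stop so that the gate lifts and the orange marble rolls down the chute into the white bowl, and let the pedal come back up. Then lift the gear out of the pewter cup by its brass wing, turn it until its splines mesh with the cross-shaped socket, and slide it down fully home against the spring, without knocking the other things about. Finish with the gripper still holding the gear and pressing it home, because the spring lifts it again if you let go.

Things in the scene. Friction and masses are not known exactly. Their poses are not given: they have to be found in the camera images.
- pedal (a joint): Red finger pedal of the sorter, rad: 0 = up (spring), 0.35 = down on its stop. Pressing lifts the gate on its far end, clear of the marble from about 0.25. Level hinge 70 mm from the pad centre towards the sorter's +x and 4 mm above it. 4 N on the pad starts it, 7 N holds it at the stop; it springs back when let go. The marble needs about 1 s to roll out
- pedal_pad (a point): Top centre of the red pedal pad (44 mm along the sorter's x, 36 mm along y, 6 mm thick); moves and tips with the pedal; 81 mm above the table when up, 24 mm lower at the stop
- sorter: Marble sorter, fixed; wooden base plate 180 x 300 x 12 mm. Origin on the table under it; its frame: x away from the robot at yaw 0, y left, z up. In mm: pedal pad at (-90, 0), socket tower (-30, 115); chute along x = 55 from y = 60 (closed upper end, 100 high) down to y = -150 (floor 52 high) above the bowl; gate at (55, 0), top 111 high, 140 when lifted
- socket_mouth (a point): Centre of the cross-shaped socket's mouth, in the brass top face of the 60 x 60 mm dark tower, 72 mm above the table; axes as the sorter's. The cross slots lie along x and y, 26.4 mm tip to tip, 8 mm wide, 60 mm deep
- plunger (a joint): Steel spring plunger in the middle of the socket, m pushed down: 0 = up, its top 16 mm below the mouth; 0.014 when the gear is home; 3 N to start, about 9 N at home. Unpressed, a meshed gear stands 14 mm above home
- gear: Dark wooden gear wheel, 72 mm over the teeth, 10 mm thick, about 0.11 kg. Origin: centre of the wheel's underside, z up. Below it a brass stem 30 mm long with a cross section of two fins, along x and y, 24 mm tip to tip, 6 mm thick, slimmer over the last 4 mm. Home = underside flush on the tower's top. Starts with its stem hanging loosely in the cup, wheel on the rim
- gear_wing (a point): Centre of the gear's upright brass wing, the grip: 36 mm along the gear's x (so in line with one pair of fins), 14 mm thick along y, 40 mm tall; 30 mm above the gear's origin. The stem fits the socket every quarter turn
- cup: Pewter (dark grey) thimble cup, loose, 54 mm across, 45 mm high, 0.3 kg; origin at the centre of its underside. Holds the gear at the start; stands on the robot's left or right
- marble_center (a point): Centre of the orange marble, 20 mm in diameter, waiting on the chute against the gate
- bowl: Milk glass bowl, loose, 110 mm across, 42 mm high, under the chute's lower end; origin at the centre of its underside
- loupe: Bystander: black loupe on a foot, 52 mm across and 52 mm high, on the side where the cup is not; origin centre of its underside
- tray: Bystander: black lacquered tray 90 x 160 x 22 mm; origin centre of its underside
- jar: Bystander: green glass jar 60 mm across, 75 mm high; origin centre of its underside
- vase: Bystander: blue ceramic vase 68 mm across, 100 mm high; origin centre of its underside
- case: Bystander: cedar case with cam latch, fixed, 136 x 176 x 96 mm; origin centre of its underside
Not all that is in view belongs to the job. Leave any pink or purple look-alike of the gear alone.

How it is judged:
By the outcome, as a careful person would: the job done as asked, in the order asked, and still so for the second after the job is handed in, while the arm keeps its last pose, push and grip.
It also fails if it takes over 48 s, if anything falls off the work surface, if the arm or the gripper's body presses on something with over 40 N, if the wrist force passes 120 N, or if a joint passes its speed limit or range.

## Working session

There is one attempt and no reset: what is moved stays moved. The work goes in short steps, Python scripts to look and compute and a tool call to move; the robot and the scene stay as the last step left them, time stands still between calls to the robot, and variables do not carry over. Pictures are saved under pics/ and viewed, about 8 in all and at most 12, crops included, and the job is handed in when it is done.

Besides the shell and the picture viewer there is one more tool, called after "Emit:" in YAML: its name, and indented under it one key for each argument. arm_command: Moves the arm, as the interface text tells. Its arguments: {"type":"object","properties":{"increments":{"type":"array"},"jaw":{"type":"number"},"grip_force":{"type":"number"}},"required":["increments"]}

```bash
mkdir -p pics
python3 - <<'E'
from station import *
import cv2,numpy as np
print(get_state())
for n in ["top","side"]:
    im=camera(n); cv2.imwrite(f"pics/{n}0.png",im[:,:,::-1]); i=camera_info(n); print(n,i)
print(camera_info("wrist"))
E
```

```text
{'t': 0.0, 'q': array([-1.21461524,  0.33288186, -0.06471825,  1.46096297,  0.0215932 ,
        1.34989216, -0.08850499]), 'joint_vel': array([-0.00189559, -0.00028662, -0.00111736,  0.00016763,  0.00018404,
       -0.00077124, -0.00261728]), 'joint_torque': array([ 6.35924516e-04, -6.25458312e+01,  4.99263871e-02, -3.91613388e+01,
        1.64130167e-02,  9.52606177e-03, -2.49173627e-05]), 'position': array([230.96886261, 580.34355229, 230.49940197]), 'ee_rot': array([-0.9267032 ,  1.36610272,  0.92528724]), 'wrist_force': array([-0.50809503,  0.84586287,  0.63326714]), 'torque': array([-0.00729581, -0.06022495,  0.00430425]), 'finger_gap': 0.9994982174229171}
top {'intrinsics': array([[505.87050683,   0.        , 276.46334106],
       [  0.        , 505.87050683, 201.24974799],
       [  0.        ,   0.        ,   1.        ]]), 'R': array([[-0.00369147, -0.9999796 , -0.00521186],
       [-0.97848949,  0.00468707, -0.2062434 ],
       [ 0.20626362,  0.00433841, -0.97848684]]), 't': array([   4.74276124,  595.27343726, 1174.48689874])}
side {'intrinsics': array([[405.90164024,   0.
[... 170 characters left out ...]
.02220592],
       [-0.09674194, -0.65650429, -0.74809299],
       [ 0.07589394,  0.74456452, -0.66322227]]), 't': array([-581.48426291,  115.80572133, 1243.30206925])}
{'intrinsics': array([[352.44941789,   0.        , 280.92732888],
       [  0.        , 352.44941789, 204.99671207],
       [  0.        ,   0.        ,   1.        ]]), 'tool_from_camera': array([[ 1.89976652e-04, -2.60444694e-01,  9.65488749e-01,
        -1.42794700e+02],
       [-8.96811953e-04, -9.65488423e-01, -2.60444430e-01,
         6.75146637e+01],
       [ 9.99999580e-01, -8.16383490e-04, -4.16990173e-04,
         4.10715800e-01],
       [ 0.00000000e+00,  0.00000000e+00,  0.00000000e+00,
         1.00000000e+00]])}
```

View pics/top0.png

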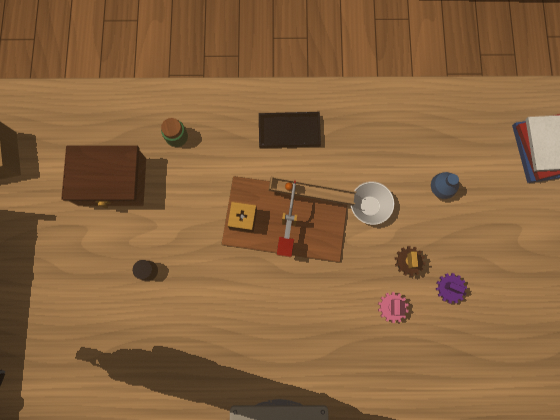

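View pics/side0.png

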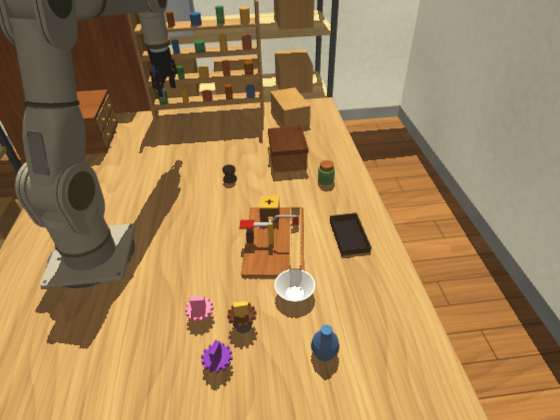

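The top view shows the sorter around (285,220), with the red pad at (285,247), the socket at (242,216) and the marble at (289,187). There are three gear candidates: dark wood with a brass wing at (412,261), pink at (394,307) and purple at (452,288). The dark one matches the description. I'll confirm it in one enlarged crop.

```bash
cat > h.py <<'E'
import cv2,numpy as np
from station import *
from scipy.spatial.transform import Rotation as Ro
def ray(n,uv,z,st=None):
    i=camera_info(n); K=np.array(i["intrinsics"]); d=np.linalg.inv(K)@[uv[0],uv[1],1]
    if n=="wrist":
        T=np.array(i["tool_from_camera"]); R=Ro.from_rotvec(st["ee_rot"]).as_matrix()
        c=R@T[:3,3]+st["position"]; d=R@T[:3,:3]@d
    else:
        R=np.array(i["R"]); c=-R.T@i["t"]; d=R.T@d
    return c+d*(z-c[2])/d[2]
def proj(n,X,st=None):
    i=camera_info(n);K=np.array(i["intrinsics"]); 
    if n=="wrist":
        T=np.array(i["tool_from_camera"]); R=Ro.from_rotvec(st["ee_rot"]).as_matrix()
        p=T[:3,:3].T@(R.T@(np.array(X)-st["position"])-T[:3,3])
    else: p=np.array(i["R"])@X+i["t"]
    p=K@p; return p[:2]/p[2]
def crop(src,out,u0,v0,w,h,s):
    im=cv2.imread(src)[v0:v0+h,u0:u0+w]; cv2.imwrite(out,cv2.resize(im,None,fx=s,fy=s,interpolation=cv2.INTER_CUBIC))
E
python3 - <<'E'
from h import *
a=cv2.imread("pics/top0.png")
c1=cv2.resize(a[170:270,215:355],None,fx=5,fy=5,interpolation=2)[:, :]
c2=cv2.resize(a[235:335,370:480],None,fx=4,fy=4,interpolation=2)
c1=cv2.resize(a[170:270,215:355],None,fx=4,fy=4,interpolation=2)
im=np.zeros((400,560+240,3),np.uint8); im[:,:560]=c1; im[:,560:]=cv2.resize(a[235:335,375:435],None,fx=4,fy=4,interpolation=2)
cv2.imwrite("pics/c1.png",im)
E
```

```text
(no output)
```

View pics/c1.png

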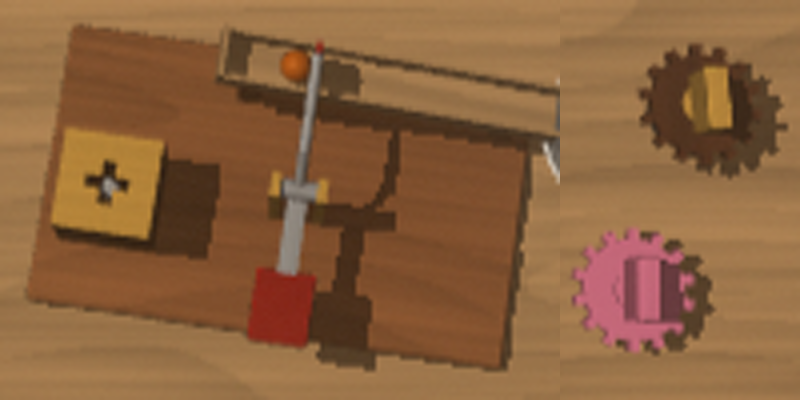

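The crop confirms it: dark gear with the brass wing top at about (414,259.5), and the pink one is plastic-looking. In the same crop the socket is at (241.8,216) and the pad at (285.5,246.8).

Run:
```python
from h import *
t="top"
f=lambda u,v:(215+u/4,170+v/4)
sock=ray(t,f(107,184),72); pad=ray(t,f(282,307),81)
A,B,C=[ray(t,f(*p),12) for p in [(72,25),(28,298),(503,368)]]
print("sock",sock,"pad",pad); print("plate",A,B,C,np.linalg.norm(A-B),np.linalg.norm(B-C))
for a,b in [(B,A)]: print(np.degrees(np.arctan2(*(a-b)[[1,0]])))
d=B-C; print(np.degrees(np.arctan2(-d[0],d[1])))
d=sock-pad; print("sock-pad yaw",np.degrees(np.arctan2(d[1],d[0])-np.arctan2(115,60)),np.linalg.norm(d[:2]),np.hypot(60,115))
g=lambda u,v:(375+(u-560)/4,235+v/4)
w=ray(t,g(717,98),95);print("wing",w, ray(t,g(706,67),95),ray(t,g(710,130),95),ray(t,g(728,67),95),ray(t,g(733,129),95))
s=get_state();print(Ro.from_rotvec(s["ee_rot"]).as_matrix().round(3))
```

```text
sock [557.25983401  85.98526386  72.        ] pad [481.4012367  -18.79389817  81.        ]
plate [672.12866378 114.05584385  12.        ] [495.91007834 139.11418678  12.        ] [ 451.041615   -156.48761389   12.        ] 177.99132115599082 298.98763111786724
171.90678036935242
-8.6308648570766
sock-pad yaw -8.35118294144603 129.35686909140574 129.71121771072848
wing [ 448.81133329 -316.83822116   95.        ] [ 466.81684831 -311.52694983   95.        ] [ 430.38795605 -311.69728361   95.        ] [ 466.76246443 -324.29945128   95.        ] [ 430.90801834 -325.00030741   95.        ]
[[-0.    -0.929  0.37 ]
 [-0.001  0.37   0.929]
 [-1.    -0.    -0.001]]
```

The measurements agree with the given sizes: plate 178 x 299 mm and socket–pad distance 129.4 against 129.7. Sorter yaw is about -8.4° and the wing lies along world x. I'll move towards the pedal with the jaws shut.

Emit:
arm_command:
  increments:
    - [[0, -1, -1], 1]
    - [[0, -1, -1], 1]
    - [[0, -1, -1], 1]
    - [[0, -1, -1], 1]
    - [[0, -1, -1], 1]
    - [[0, -1, -1], 1]
    - [[0, -1, -1], 1]
    - [[0, -1, -1], 1]
    - [[0, -1, -1], 1]
    - [[0, -1, -1], 1]
  jaw: -1
  grip_force: 40

```text
t: 0.93
position: [314.9, 385.7, 231.1]
ee_rot: [-0.112, 1.568, 0.112]
wrist_force: [-1.1, -0.0, -0.5]
finger_gap: 0.003
```

```bash
cat >> h.py <<'E'
def to(p,zyaw=None):
    s=get_state();R=Ro.from_rotvec(s["ee_rot"]).as_matrix();z=np.degrees(np.arctan2(R[1,2],R[0,2]))
    print("t",s["t"],"pos",s["position"].round(1),"zyaw",round(z,2),"gap",round(s["finger_gap"],3),"F",s["wrist_force"].round(1),"q7",s["q"][6].round(2))
    print(" incr",(R.T@(np.array(p)-s["position"])/150).round(3), "turn", None if zyaw is None else ((((z-zyaw)+180)%360-180)/60).round(3))
E
python3 -c "
from h import *
to([481,-19,150],-8.4)"
```

```text
t 0.9333 pos [314.9 385.7 231.1] zyaw 8.16 gap 0.003 F [-1.1 -0.  -0.5] q7 -0.83
 incr [ 0.541 -2.827  0.714] turn 0.276
```

Emit:
arm_command:
  increments:
    - [[0, -0.94, 0.24], 0]
    - [[0, -0.94, 0.24], 0]
    - [[0, -0.94, 0.24], 0]
    - [[0, -0.94, 0.24], 0]

```text
t: 1.27
position: [372.6, 247.0, 231.2]
ee_rot: [-0.113, 1.568, 0.112]
wrist_force: [1.6, -0.4, -0.4]
finger_gap: 0.002
```

Emit:
arm_command:
  increments:
    - [[0, -0.94, 0.24], 0]
    - [[0, -0.94, 0.24], 0]
    - [[0, -0.94, 0.24], 0]
    - [[0, -0.94, 0.24], 0]

```text
t: 1.6
position: [428.2, 112.3, 231.4]
ee_rot: [-0.112, 1.567, 0.112]
wrist_force: [0.5, -0.3, -0.0]
finger_gap: 0.004
```

Emit:
arm_command:
  increments:
    - [[0.5, -0.94, 0.24], 0.276]
    - [[0.5, -0.94, 0.24], 0.276]
    - [[0.5, -0.94, 0.24], 0.276]
    - [[0.5, -0.94, 0.24], 0.276]
    - [[0.5, -0.94, 0.24], 0.276]
    - [[0.5, -0.94, 0.24], 0.276]

```text
t: 2.1
position: [482.4, -19.0, 155.2]
ee_rot: [0.113, 1.57, -0.116]
wrist_force: [0.1, 0.3, -0.9]
finger_gap: 0.0
```

```bash
python3 -c "
from h import *
to([481,-19,83],-8.4)
s=get_state()
cv2.imwrite('pics/w1.png',camera('wrist')[:,:,::-1])
print(proj('wrist',s['position'],s),proj('wrist',[481,-19,81],s))"
```

```text
t 2.1 pos [482.4 -19.  155.2] zyaw -8.36 gap 0.0 F [ 0.1  0.3 -0.9] q7 -0.16
 incr [ 0.481 -0.    -0.008] turn 0.001
[284.39459813 266.62094398] [281.52890913 217.1299227 ]
```

View pics/w1.png

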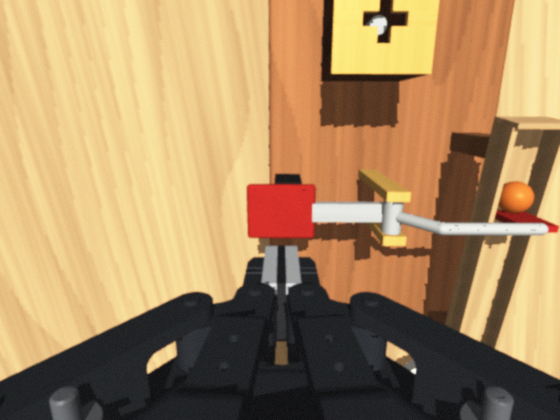

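The wrist view shows the red pad centred at (281,211), against a predicted (281.5,217), so it sits about 3 mm further along +y. The marble at (515,197) is behind the gate. I'll press in steps.

Emit:
arm_command:
  increments:
    - [[0.2, 0.022, 0], 0]
    - [[0.4, 0.022, 0], 0]
    - [[0.46, 0.022, 0], 0]
    - [[0.5, 0.022, 0], 0]
    - [[0.53, 0.022, 0], 0]
    - [[0.56, 0.022, 0], 0]
    - [[0.58, 0.022, 0], 0]
    - [[0.6, 0.022, 0], 0]
    - [[0.6, 0.022, 0], 0]

```text
t: 2.9
position: [485.1, -13.2, 67.6]
ee_rot: [0.114, 1.564, -0.112]
wrist_force: [-0.8, 2.7, 6.4]
finger_gap: 0.001
```

Emit:
arm_command:
  increments:
    - [[0.015, 0, 0], 0]
    - [[0.03, 0, 0], 0]
    - [[0.03, 0, 0], 0]

```text
t: 3.15
position: [486.1, -13.4, 63.7]
ee_rot: [0.114, 1.562, -0.112]
wrist_force: [1.6, 1.3, 7.5]
finger_gap: 0.003
```

Emit:
arm_command:
  increments:
    - [[0.015, 0, 0], 0]
    - [[0.03, 0, 0], 0]
    - [[0.03, 0, 0], 0]

```text
t: 3.4
position: [486.5, -13.5, 59.4]
ee_rot: [0.114, 1.561, -0.112]
wrist_force: [2.3, 0.2, 9.0]
finger_gap: -0.003
```

Emit:
arm_command:
  increments:
    - [[0.015, 0, 0], 0]
    - [[0.03, 0, 0], 0]
    - [[0.03, 0, 0], 0]

```text
t: 3.65
position: [487.5, -13.6, 57.2]
ee_rot: [0.115, 1.56, -0.111]
wrist_force: [-9.3, -0.4, 39.7]
finger_gap: -0.0
```

Emit:
arm_command:
  increments:
    - [[-0.008, 0, 0], 0]
    - [[-0.008, 0, 0], 0]
    - [[-0.008, 0, 0], 0]
    - [[-0.008, 0, 0], 0]
    - [[-0.008, 0, 0], 0]
    - [[-0.008, 0, 0], 0]
    - [[-0.008, 0, 0], 0]
    - [[-0.008, 0, 0], 0]
    - [[-0.008, 0, 0], 0]
    - [[-0.008, 0, 0], 0]
    - [[-0.008, 0, 0], 0]
    - [[-0.008, 0, 0], 0]
    - [[-0.008, 0, 0], 0]
    - [[-0.008, 0, 0], 0]
    - [[-0.008, 0, 0], 0]
    - [[-0.008, 0, 0], 0]

```text
t: 4.98
position: [487.2, -13.6, 57.7]
ee_rot: [0.115, 1.561, -0.111]
wrist_force: [-4.4, -0.3, 26.9]
finger_gap: -0.006
```

```bash
python3 -c "
from h import *
a=camera('top')[:,:,::-1];b=camera('side')[:,:,::-1]
x=cv2.resize(a[150:270,210:410],None,fx=3,fy=3,interpolation=2);y=cv2.resize(b[180:330,220:340],None,fx=1.6,fy=2.4)
im=np.hstack([x,y]) if x.shape[0]==y.shape[0] else x
cv2.imwrite('pics/m1.png',im)
to([449,-317,200],-90)"
```

```text
t 5.0833 pos [487.2 -13.6  57.8] zyaw -8.26 gap 0.0 F [-4.9 -0.3 27.2] q7 -0.07
 incr [-0.954 -2.036  0.046] turn 1.362
```

View pics/m1.png

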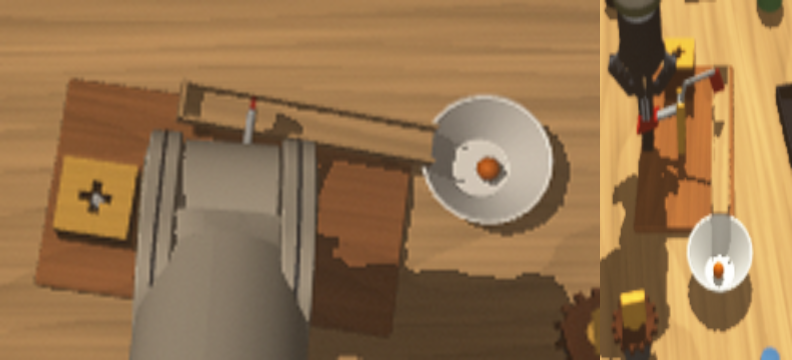

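The marble is in the bowl at (487,168). I'll let the pedal up gently and travel to the gear.

Emit:
arm_command:
  increments:
    - [[-0.04, 0, 0], 0]
    - [[-0.1, 0, 0], 0]
    - [[-0.18, 0, 0], 0]
    - [[-0.4, 0, 0], 0]
    - [[-0.65, 0, 0], 0]
    - [[-0.9, 0, 0], 0]
    - [[-1, 0, 0], 0]

```text
t: 5.67
position: [485.6, -14.2, 209.8]
ee_rot: [0.116, 1.56, -0.112]
wrist_force: [0.3, -0.3, 0.2]
finger_gap: 0.006
```

Emit:
arm_command:
  increments:
    - [[0, -1, 0.02], 1]
    - [[0, -1, 0.02], 1]
    - [[0, -1, 0.02], 1]
    - [[0, -1, 0.02], 1]
    - [[0, -1, 0.02], 1]
    - [[0, -1, 0.02], 1]
    - [[0, -1, 0.02], 1]
    - [[0, -1, 0.02], 1]
    - [[0, -1, 0.02], 1]
  jaw: 0.2

```text
t: 6.42
position: [465.3, -163.1, 204.9]
ee_rot: [0.932, 1.361, -0.93]
wrist_force: [-0.5, -0.9, 0.6]
finger_gap: 0.6
```

```bash
python3 -c "
from h import *
to([449,-317,190],-90)"
```

```text
t 6.4167 pos [ 465.3 -163.1  204.9] zyaw -68.7 gap 0.6 F [-0.5 -0.9  0.6] q7 -0.92
 incr [ 0.099 -0.474  0.916] turn 0.355
```

Emit:
arm_command:
  increments:
    - [[0.1, -0.474, 0.916], 0.355]
    - [[0.1, -0.474, 0.916], 0.355]
    - [[0.1, -0.474, 0.916], 0.355]
    - [[0.1, -0.474, 0.916], 0.355]
    - [[0.1, -0.474, 0.916], 0.355]
    - [[0.1, -0.474, 0.916], 0.355]

```text
t: 6.92
position: [448.9, -319.0, 189.5]
ee_rot: [1.205, 1.21, -1.207]
wrist_force: [-0.1, 0.7, -0.4]
finger_gap: 0.601
```

```bash
python3 -c "
from h import *
to([449,-317,80],-90)
s=get_state()
im=camera('wrist')[:,:,::-1]
cv2.imwrite('pics/w2.png',im[80:330,130:430].repeat(2,0).repeat(2,1))
print(proj('wrist',[449,-317,95],s),Ro.from_rotvec(s['ee_rot']).as_matrix().round(3))"
```

```text
t 6.9167 pos [ 448.9 -319.   189.5] zyaw -89.78 gap 0.601 F [-0.1  0.7 -0.4] q7 -0.84
 incr [ 0.73   0.001 -0.015] turn 0.004
[279.32686209 205.31101314] [[ 0.     1.     0.004]
 [-0.002  0.004 -1.   ]
 [-1.     0.     0.002]]
```

View pics/w2.png

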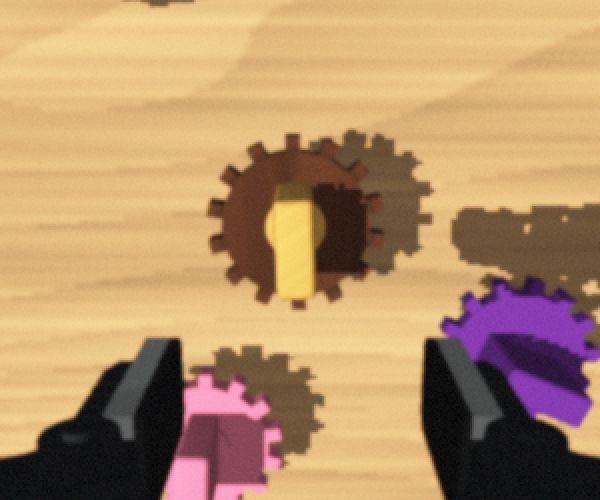

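The crop shows the wing top at full-image (277,204), against a predicted (279,205). So the wing is at about (450,-315.5), in line with the tool to about 1°. I'll descend over it.

```bash
python3 -c "
from h import *
to([450,-315.5,61],-89)"
```

```text
t 6.9667 pos [ 449.7 -317.2  189.5] zyaw -89.62 gap 0.601 F [-0.1  1.4  0.4] q7 -0.84
 incr [ 0.856  0.002 -0.012] turn -0.01
```

Emit:
arm_command:
  increments:
    - [[0.2, 0.002, -0.01], -0.01]
    - [[0.4, 0.002, -0.01], -0.01]
    - [[0.6, 0.002, -0.01], -0.01]
    - [[0.72, 0.002, -0.01], -0.01]
    - [[0.8, 0.002, -0.01], -0.01]
    - [[0.856, 0.002, -0.01], -0.01]
    - [[0.856, 0.002, -0.01], -0.01]
    - [[0.856, 0.002, -0.01], -0.01]

```text
t: 7.63
position: [450.6, -315.1, 61.4]
ee_rot: [1.196, 1.217, -1.195]
wrist_force: [-0.7, -0.2, -0.0]
finger_gap: 0.602
```

Emit:
arm_command:
  increments:
    - [[0, 0, 0], 0]
    - [[0, 0, 0], 0]
    - [[0, 0, 0], 0]
    - [[0, 0, 0], 0]
    - [[0, 0, 0], 0]
    - [[0, 0, 0], 0]
    - [[0, 0, 0], 0]
    - [[0, 0, 0], 0]
  jaw: -1
  grip_force: 60

```text
t: 8.3
position: [450.6, -315.4, 61.4]
ee_rot: [1.196, 1.217, -1.195]
wrist_force: [0.7, 0.6, 6.4]
finger_gap: 0.153
```

```bash
python3 -c "
from h import *
to([450,-315.5,61],-89)"
```

```text
t 8.3 pos [ 450.6 -315.4   61.4] zyaw -88.96 gap 0.153 F [0.7 0.6 6.4] q7 -0.72
 incr [ 0.003 -0.004  0.001] turn 0.001
```

Emit:
arm_command:
  increments:
    - [[-0.03, 0, 0], 0]
    - [[-0.07, 0, 0], 0]
    - [[-0.12, 0, 0], 0]
    - [[-0.2, 0, 0], 0]
    - [[-0.3, 0, 0], 0]
    - [[-0.45, 0, 0], 0]
    - [[-0.6, 0, 0], 0]
    - [[-0.75, 0, 0], 0]
    - [[-0.9, 0, 0], 0]
    - [[-0.96, 0, 0], 0]
    - [[-0.96, 0, 0], 0]

```text
t: 9.22
position: [450.8, -315.9, 207.0]
ee_rot: [1.197, 1.214, -1.194]
wrist_force: [0.9, 1.0, -1.5]
finger_gap: 0.154
```

```bash
python3 -c "
from h import *
to([557,86,205],-98.4)
s=get_state()
w=camera('wrist')[:,:,::-1]; b=camera('side')[:,:,::-1]
x=cv2.resize(b[200:380,150:350],None,fx=2,fy=2)
im=np.zeros((420,800,3),np.uint8); im[:360,400:]=x; im[:300,:400]=cv2.resize(w,(400,300)); cv2.imwrite('pics/l1.png',im)"
```

```text
t 9.2167 pos [ 450.8 -315.9  207. ] zyaw -88.97 gap 0.154 F [ 0.9  1.  -1.5] q7 -0.84
 incr [ 0.014  0.756 -2.666] turn 0.157
```

View pics/l1.png

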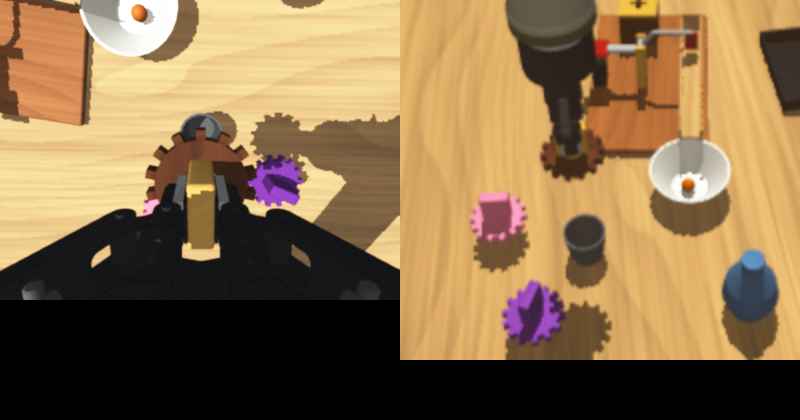

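The gear is lifted upright with no tilt visible, the cup stands in place, the marble is in the bowl and the pedal is back up. I'll go to a viewpoint short of the tower and turn to -98.4°.

Emit:
arm_command:
  increments:
    - [[0, 0.02, -0.15], 0]
    - [[0, 0.04, -0.4], 0]
    - [[0, 0.06, -0.65], 0]
    - [[0, 0.08, -0.92], 0]

```text
t: 9.65
position: [458.3, -175.9, 203.0]
ee_rot: [1.195, 1.218, -1.199]
wrist_force: [0.8, 0.5, -0.9]
finger_gap: 0.156
```

Emit:
arm_command:
  increments:
    - [[0, 0.02, -0.25], 0]
    - [[0, 0.04, -0.5], 0]
    - [[0, 0.06, -0.75], 0]
    - [[0, 0.08, -0.92], 0]

```text
t: 9.98
position: [467.8, -34.9, 203.2]
ee_rot: [1.193, 1.221, -1.195]
wrist_force: [0.6, -0.1, -1.9]
finger_gap: 0.155
```

Emit:
arm_command:
  increments:
    - [[0, 0.02, -0.25], 0.08]
    - [[0, 0.04, -0.5], 0.157]
    - [[0, 0.06, -0.75], 0.157]
    - [[0, 0.08, -0.88], 0.157]
    - [[0, 0.08, -0.92], 0.157]
    - [[0, 0.08, -0.92], 0.157]
    - [[0, 0.08, -0.92], 0.157]

```text
t: 10.57
position: [478.0, 98.2, 203.6]
ee_rot: [1.315, 1.136, -1.318]
wrist_force: [-0.3, -0.3, -0.6]
finger_gap: 0.155
```

```bash
python3 -c "
from h import *
s=get_state()
w=camera('wrist')[:,:,::-1]; cv2.imwrite('pics/w3f.png',w)
np.save('s3.npy',np.r_[s['position'],s['ee_rot']])
to([557,86,205],-98.4)
c=cv2.resize(w[40:340,150:430],None,fx=2,fy=2,interpolation=2)
cv2.imwrite('pics/w3.png',c)
T=np.array(camera_info('wrist')['tool_from_camera']);K=np.array(camera_info('wrist')['intrinsics'])
for y in (-18,18):
  for z in (-7,7):
    p=K@(T[:3,:3].T@(np.array([-33.6,y,z])-T[:3,3]));p=p[:2]/p[2]; print(y,z,p.round(1),((p-[150,40])*2).round(0))
print(proj('wrist',[557,86,72],s))
"
```

```text
t 10.6167 pos [478.2  97.7 203.9] zyaw -98.49 gap 0.151 F [ 0.8 -0.  -0.8] q7 -1.99
 incr [-0.008  0.531 -0.   ] turn -0.001
-18 -7 [263.8 347. ] [228. 614.]
-18 7 [302.6 346.9] [305. 614.]
18 -7 [262.3 254.3] [225. 429.]
18 7 [304.2 254.2] [308. 428.]
[282.38797684  87.53988036]
```

View pics/w3.png

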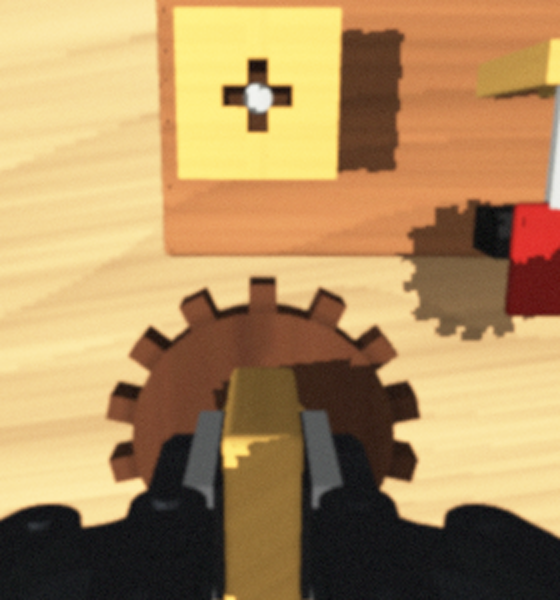

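The gear is held square, with wing-top front corners at crop (222,437)–(301,437). The cross centre is at crop (257.5,94.5), or full-image (278.8,87.3), against a predicted (282.4,87.5). That puts it about 1–2.7 mm off, depending on camera bias. I'll go down beside the tower so that gear and mouth are at similar depth, for a differential measurement.

Emit:
arm_command:
  increments:
    - [[0.1, -0.04, 0], 0]
    - [[0.3, -0.04, 0], 0]
    - [[0.5, -0.04, 0], 0]
    - [[0.7, -0.04, 0], 0]
    - [[0.82, -0.04, 0], 0]
    - [[0.9, -0.04, 0], 0]
    - [[0.9, -0.04, 0], 0]
    - [[0.9, -0.04, 0], 0]
    - [[0.9, -0.04, 0], 0]

```text
t: 11.37
position: [473.1, 99.6, 70.5]
ee_rot: [1.318, 1.135, -1.316]
wrist_force: [0.1, -0.1, -0.0]
finger_gap: 0.157
```

```bash
python3 -c "
from h import *
s=get_state()
w=camera('wrist')[:,:,::-1]; cv2.imwrite('pics/w4f.png',w)
np.save('s4.npy',np.r_[s['position'],s['ee_rot']])
to([557,86,205],-98.4)
c=cv2.resize(w[0:300,130:430],None,fx=2,fy=2,interpolation=2)
cv2.imwrite('pics/w4.png',c)
"
```

```text
t 11.4167 pos [473.3  99.9  70.7] zyaw -98.44 gap 0.156 F [-0.2 -0.3 -0.8] q7 -1.91
 incr [-0.894  0.567  0.009] turn -0.001
```

View pics/w4.png

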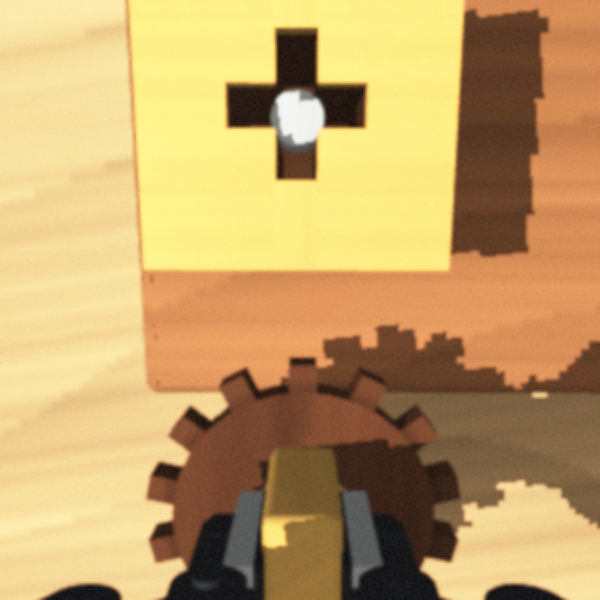

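The cross centre is at crop (296.5,106), or full-image (278.3,53). Wing-top front edge centre is at full (280.8,258.5), wing-base front centre at (281.8,224.5), and tooth tip at (281.5,181.5).

```bash
python3 -c "
from h import *
from scipy.optimize import least_squares
i=camera_info('wrist');T=np.array(i['tool_from_camera']);K=np.array(i['intrinsics']);print(T[:,3],T[2],K[0,2])
def pr(p): q=K@(T[:3,:3].T@(np.array(p,float)-T[:3,3])); return q[:2]/q[2]
f=lambda u,v:np.array([130+u/2,v/2])
obs=[f(262,517),f(341,517),f(273,449),f(334,449),f(303,364)]
pts=[(-40,18,-7),(-40,18,7),(0,18,-7),(0,18,7),(0,36,0)]  # rel. wheel top centre
def r(a): 
    c,s=np.cos(a[3]),np.sin(a[3]); return np.concatenate([pr((x+a[0],a[1]+c*y-s*z,a[2]+s*y+c*z))-o for (x,y,z),o in zip(pts,obs)])
S=least_squares(r,[6,0,0,0]);print('gear wheel top x,y,z,yaw',S.x,'res',S.fun.round(1))
d=np.load('s4.npy');h=d[2]-72
def inv(uv,x):
    v=T[:3,:3]@np.linalg.inv(K)@[uv[0],uv[1],1]; return T[:3,3]+v*(x-T[0,3])/v[0]
for uv in [(296.5,106),(227,106),(366,106),(296.5,29),(296.5,180)]: print(inv(f(*uv),h).round(2))
s3=np.load('s3.npy'); print('from w3',inv((278.75,87.25),s3[2]-72).round(2),s3[:3])
"
```

```text
[-142.79499271   64.73355311   -0.73394266    1.        ] [ 9.99999595e-01 -8.56084808e-04 -2.79465724e-04 -7.33942665e-01] 280.9273288797525
gear wheel top x,y,z,yaw [ 9.55943327e+00 -3.10129696e+00 -7.74393034e-01  5.52604255e-03] res [-0.1  0.4  1.   0.6 -0.7 -1.7 -0.4 -1.6 -0.1  2. ]
[-1.45 84.89 -1.72]
[ -1.45  84.9  -14.64]
[-1.45 84.88 11.21]
[-1.45 97.83 -1.68]
[-1.45 71.79 -1.76]
from w3 [131.59  80.37  -2.34] [477.97293522  98.24448958 203.58704479]
```

```bash
python3 -c "
from h import *
from scipy.optimize import least_squares
i=camera_info('wrist');T=np.array(i['tool_from_camera']);K=np.array(i['intrinsics']);print(T[:3,3])
def pr(p): q=K@(T[:3,:3].T@(np.array(p,float)-T[:3,3])); return q[:2]/q[2]
def inv(uv,x):
    v=T[:3,:3]@np.linalg.inv(K)@[uv[0],uv[1],1]; return T[:3,3]+v*(x-T[0,3])/v[0]
f=lambda u,v:np.array([130+u/2,v/2])
obs=[f(262,517),f(341,517),f(273,449),f(334,449),f(303,364)]
pts=[(-40,18,-7),(-40,18,7),(0,18,-7),(0,18,7),(0,36,0)]
W=np.array([1,1,1,1,1,0,1,0,1,1])
def r(a): return W*np.concatenate([pr((x+a[0],a[1]+y,a[2]+z))-o for (x,y,z),o in zip(pts,obs)])
for x in (6.4,8,None):
    S=least_squares(r if x is None else (lambda a:r([x,a[0],a[1]])),[6,0,0] if x is None else [0,0]);print(x,S.x,S.fun.round(1))
d=np.load('s4.npy')
for dx in (0,2): print(inv(f(296.5,106),d[2]-72+dx))
"
```

```text
[-142.79499271   64.73355311   -0.73394266]
6.4 [-1.54495653 -0.66146856] [-0.6  0.1  1.7  0.  -1.  -0.  -0.  -0.  -0.3 -0. ]
8 [-2.15294245 -0.66021821] [-0.3 -0.2  1.4 -0.2 -0.9 -0.  -0.2 -0.  -0.3  0.6]
None [ 8.2472657  -2.24683323 -0.66002512] [-0.3 -0.3  1.3 -0.3 -0.9 -0.  -0.2 -0.  -0.3  0.7]
[-1.45479337 84.88943741 -1.71804917]
[ 0.54520663 85.17464833 -1.73197453]
```

Emit:
arm_command:
  increments:
    - [[-0.15, 0, 0], 0]
    - [[-0.35, 0, 0], 0]
    - [[-0.43, 0, 0], 0]
    - [[-0.43, 0.1, -0.007], 0]
    - [[-0.43, 0.3, -0.007], 0]
    - [[-0.43, 0.5, -0.007], 0]
    - [[-0.43, 0.587, -0.007], 0]
    - [[-0.43, 0.587, -0.007], 0]
    - [[-0.43, 0.587, -0.007], 0]
    - [[-0.43, 0.587, -0.007], 0]

```text
t: 12.25
position: [559.4, 88.5, 134.6]
ee_rot: [1.317, 1.137, -1.316]
wrist_force: [-0.1, 1.0, -0.8]
finger_gap: 0.158
```

```bash
python3 -c "
from h import *
d=np.load('s4.npy'); R=Ro.from_rotvec(d[3:]).as_matrix(); tgt=d[:3]+R@[0,88.2,-1.0]; tgt[2]=122; print(tgt)
to(tgt,-98.4)
s=get_state();print((R.T@(s['position']-d[:3])).round(2))
"
```

```text
[560.53145404  87.6146655  122.        ]
t 12.25 pos [559.4  88.5 134.6] zyaw -98.39 gap 0.158 F [-0.1  1.  -0.8] q7 -1.8
 incr [0.084 0.008 0.005] turn 0.0
[-63.92  87.06  -1.75]
```

Emit:
arm_command:
  increments:
    - [[0.04, -0.002, 0.002], 0]
    - [[0.08, -0.002, 0.002], 0]
    - [[0.1, -0.002, 0.002], 0]
    - [[0.12, -0.002, 0.002], 0]
    - [[0.135, -0.002, 0.002], 0]
    - [[0.145, -0.002, 0.002], 0]
    - [[0.145, -0.002, 0.002], 0]

```text
t: 12.83
position: [559.2, 88.2, 112.0]
ee_rot: [1.316, 1.137, -1.317]
wrist_force: [-0.0, 0.3, -1.5]
finger_gap: 0.156
```

```bash
python3 -c "
from h import *
to([560.2,87.6,88],-98.4)
d=np.load('s4.npy'); R=Ro.from_rotvec(d[3:]).as_matrix();s=get_state();print((R.T@(s['position']-d[:3])).round(2),s['torque'].round(2))
"
```

```text
t 12.8333 pos [559.2  88.2 112. ] zyaw -98.38 gap 0.156 F [-0.   0.3 -1.5] q7 -1.79
 incr [0.16  0.007 0.003] turn 0.0
[-41.37  86.87  -1.44] [ 0.01 -0.   -0.02]
```

At TCP 112 there's no contact, and a mismatched stem would have hit at about 118, so it's entering. I'll continue.

Emit:
arm_command:
  increments:
    - [[0.015, 0, 0], 0]
    - [[0.03, 0, 0], 0]
    - [[0.045, 0, 0], 0]
    - [[0.06, 0, 0], 0]
    - [[0.06, 0, 0], 0]

```text
t: 13.25
position: [559.1, 88.2, 102.8]
ee_rot: [1.316, 1.137, -1.317]
wrist_force: [-0.7, -0.6, 0.0]
finger_gap: 0.152
```

Emit:
arm_command:
  increments:
    - [[0.02, 0, 0], 0]
    - [[0.04, 0, 0], 0]
    - [[0.06, 0, 0], 0]
    - [[0.06, 0, 0], 0]

```text
t: 13.58
position: [559.6, 88.2, 94.1]
ee_rot: [1.316, 1.136, -1.316]
wrist_force: [-2.0, -0.7, 5.5]
finger_gap: 0.154
```

Emit:
arm_command:
  increments:
    - [[0.015, 0, 0], 0]
    - [[0.03, 0, 0], 0]
    - [[0.03, 0, 0], 0]
  grip_force: 90

```text
t: 13.83
position: [559.6, 88.2, 90.0]
ee_rot: [1.317, 1.136, -1.316]
wrist_force: [-2.2, -1.1, 7.3]
finger_gap: 0.153
```

Emit:
arm_command:
  increments:
    - [[0.007, 0, 0], 0]
    - [[0.014, 0, 0], 0]
    - [[0.014, 0, 0], 0]

```text
t: 14.08
position: [559.7, 88.2, 88.5]
ee_rot: [1.317, 1.137, -1.316]
wrist_force: [-4.2, -1.1, 11.2]
finger_gap: 0.152
```

Emit:
arm_command:
  increments:
    - [[0.007, 0, 0], 0]
    - [[0.014, 0, 0], 0]
    - [[0.014, 0, 0], 0]

```text
t: 14.33
position: [559.7, 88.2, 88.4]
ee_rot: [1.318, 1.138, -1.316]
wrist_force: [-16.5, -2.0, 34.8]
finger_gap: 0.149
```

It reached a hard stop at TCP 88.4, exactly where home was expected. I'll ease off slightly and check.

Emit:
arm_command:
  increments:
    - [[-0.005, -0.004, 0], 0]
    - [[-0.005, -0.004, 0], 0]
    - [[-0.005, -0.004, 0], 0]
    - [[-0.005, -0.004, 0], 0]

```text
t: 14.67
position: [559.6, 88.2, 88.4]
ee_rot: [1.318, 1.136, -1.315]
wrist_force: [-8.5, -1.9, 22.7]
finger_gap: 0.153
```

```bash
python3 -c "
from h import *
a=camera('top')[:,:,::-1];b=camera('side')[:,:,::-1];w=camera('wrist')[:,:,::-1]
to([559,88,88],-98.4)
im=np.zeros((600,800,3),np.uint8)
im[:300,:400]=cv2.resize(w,(400,300)); im[:300,400:]=cv2.resize(a,(400,300)); im[300:,:400]=cv2.resize(b[180:330,200:400],(400,300)); im[300:,400:]=cv2.resize(b[180:255,220:320],(400,300),interpolation=2)
cv2.imwrite('pics/f.png',im)"
```

```text
t 14.8167 pos [559.6  88.2  88.4] zyaw -98.41 gap 0.152 F [-8.9 -1.4 22.2] q7 -1.77
 incr [ 0.003 -0.004  0.002] turn -0.0
```

View pics/f.png

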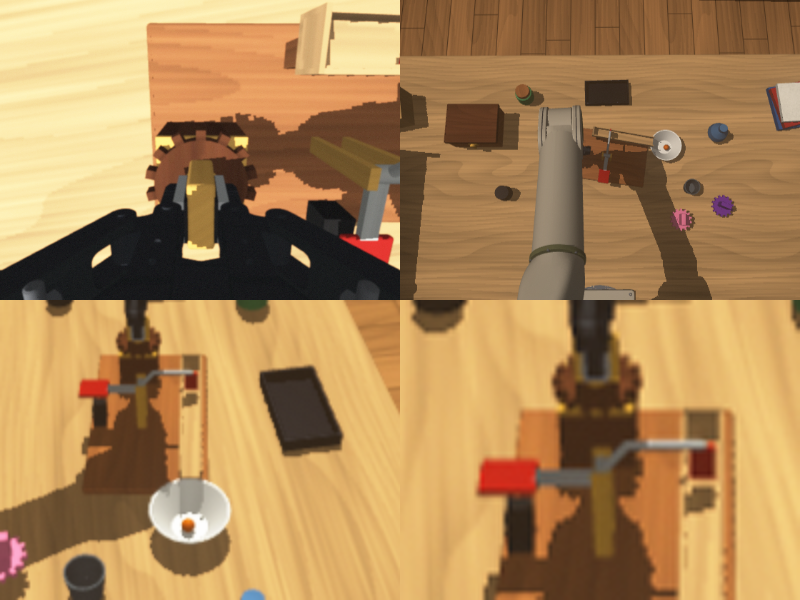

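The gear sits flush on the tower, held at 22 N with TCP z at 88.4. The marble is in the bowl, the pedal is up and everything else is undisturbed. I'm handing in.

```bash
python3 -c "
from station import *
print(finish_job())"
```

```text
the job is handed in; nothing more can be done
None
```

The sorter is ready to run, and I handed the job in at about 14.8 s of the 48 s allowed.

- **Pedal and marble:** I pressed the pedal to its stop, where the force rose sharply to about 40 N at the fingertips, and held it there for about 1.3 s. The marble rolled into the bowl and the pedal came back up, both seen in the pictures.
- **Gear:** I lifted it out of the cup by its brass wing and turned it to the socket, at about -98.4° tool yaw. It slid down with no contact until it met the spring. It then came to a hard stop with the tool at z = 88.4 mm, the height I expected for home.
- **Last checks:** The gear looks flush on the tower, and the gripper is still holding it (90 N grip set) and pressing down with about 22 N. The cup, bowl, the look-alike gears and the bystanders in view look undisturbed.

**Disagreements:**
- The cameras differed by about 2–3 mm on the socket's position, so I used gear-to-socket measurements from a single wrist picture.
- The wrist camera's reported offset also changed by about 3 mm between readings.
- About 9 N of sideways force on the gear remains at home.

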